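# Set the plate press gap to its setting gauge

### The arm

A 7-joint arm with a two-finger parallel gripper is mounted at the origin on the work surface. World frame = base frame: x ahead of the robot, y to its left, z up, the work surface at z = 0. Lengths are in m, angles in rad, forces in N, time in s.
With the tool pointing down it reaches from about 0.4 to 0.9 m from the base axis. Payload 5.6 kg.
Tool frame: the origin (TCP) lies midway between the tips of the shut fingers; the grasp point (between the pads) lies bot.grasp_offset behind it (bot.grasp_offset is the distance from the TCP to the grasp point, in m); z points along the fingers, y is the direction in which the jaws open and shut (so a half turn about z gives the same grasp; the last joint's range is limited). The gripper opens to 92 mm and grips with 3 to 60 N. Pads are 20 mm wide; open, the fingers measure 128 mm over their backs; the gripper's body (75 mm by 189 mm) begins 69 mm behind the grasp point.
Start: joints at [-1.366, 0.468, -0.012, 1.603, 0.006, 1.071, -0.056], TCP at [0.159, 0.63, 0.215] pointing down, gripper open.
Joint ranges: [-2.53, 2.53], [-0.31, 2.02], [-1.57, 1.55], [0.28, 2.44], [-1.29, 4.43], [0.15, 1.84], [-2.92, 2.92]. Speed limits (rad/s): [2.57, 2.57, 3.14, 3.14, 3.14, 3.14, 3.14].

### API

Orientations are given as a rotation vector (axis times angle).
In Python, from rig import bot gives the robot as it stands.
- The arm moves only by the tool step_arm, never from a script. Its argument "plan" is a list of rows, each a list of 3 entries, a list of its own where there are three numbers: the shift along the tool's x, y, z in cm, then the turn about the tool's z in rad, then the opening, from 0 (shut) to 1 (fully open). A call has 1 to 20 rows; each row shifts and turns the commanded pose from where the row before left it, along the tool's axes as they then stand; what a row does not reach is not made up. A row lasts 1/10 s, in which the tool goes at most 50 mm and 8.59 degrees, less where a joint would pass 70% of its speed; a pose out of reach is approached as far as the arm can. A call is refused whole if a number of a shift passes 5 or a number of a turn 0.15, either way. A call with a gripper value outside its range is refused whole. The fingers move at their own pace and stop on an object; "newtons" is the grip in N (left out, the last holds). Time passes only in rows, so rows that do not move let the fingers close. It gives the time, the measured TCP pose, the force and the opening at its end, in the units of the state.
- bot.read_state(): the state, without advancing time (a new reading comes with each control period).
- bot.grab_frame(name): name is "side" or "top"; returns a dict with "image" (480x640x3 uint8, red, green, blue), "fovy" (degrees; the focal length in pixels is half the picture's height over the tangent of half this angle, whatever the lens; pixels are square), "cx", "cy" (the principal point, pixels), "k1" (the pictures are not rectified: a ray, as slopes to the right and down, at radius r is drawn at 1 + k1 r^2 times it, then the intrinsics apply), "world_from_camera" (4x4, takes a point from camera to world coordinates). Camera axes: x right, y up, looking along -z (the intrinsics and any distortion apply to the point x, -y, -z); pixel columns grow to the right and rows downward; lengths in m; the calibration is good to about 2 mm. A picture is of the moment at which its call begins. There is no depth.
- bot.job_done(): hands the job in, once; it reports no verdict.
The state is a dict: "time_s": time; "q": joint angles; "qd": joint speeds; "tau": joint torques, N m; "eef_pos": TCP position; "ee_rot": TCP orientation; "wrist_force": force on the tool from outside, world axes, zero at the start; "torque": the same for the moment, N m; "finger_gap": finger opening in m.
Only numpy, scipy, OpenCV 4.12 (cv2) and the standard library are available. Lean on these libraries where they do the work, as an engineer would, in place of code of your own. Each camera call takes 0.05 s, during which the arm holds its last target. There are 200 camera calls.

### The job

Take the long setting gauge from its rack, lay it flat on the deck of the plate press, slide it under the open platen until it is home against the rear stop, and let go. Then turn the black knob clockwise until the platen just drags on the gauge, without jamming it, and let go of the knob. Finally draw the gauge back out clear of the platen and leave it lying flat, with the screw as you set it and everything else where it was.

Things in the scene. Friction and masses are not known exactly. Their poses are not given: they have to be found in the camera images.
- gauge_center (a point): Centre of the long setting gauge, a plain aluminium plate 160 x 50 x 12 mm, 0.18 to 0.34 kg. Its x axis runs along the 160 mm, y through the 12 mm thickness, z across the 50 mm width. It starts standing on its long edge in one of the rack's two slots (z up); both ends and both faces are alike.
- short_gauge_center (a point): Centre of the short gauge in the other slot of the rack, same make, 110 x 40 x 12 mm, axes likewise. Not needed: leave it where it is.
- rack_floor (a point): Middle of the floor of the fixed black gauge rack, 130 x 160 mm; floor 6 mm above the bench, the gauges stand on it. Two slots run along its x axis, at y = -45 and +45 mm. Each slot is two pairs of little posts at x = -45 and +45 mm (10 mm long), 32 mm high above the bench, 14 mm apart: between the pairs a gauge is free on both faces.
- press_gap (a point): Point on the deck of the fixed plate press (deck surface 12 mm above the bench), under the platen's centre. x points from the open front into the mouth, z up. The flat dark steel deck is 150 mm wide and runs from x = -205 to +55 mm. A steel stop bar, 12 mm high, stands behind the platen with its front face at x = +30 mm.
- knob_grip (a point): Middle of the bar of the black knob on top of the portal, 105 mm above press_gap: the place to grip. The bar is 60 mm long (its own x axis), 16 mm wide (its y) and 34 mm high, on a disc of 64 mm diameter. It turns with the knob; a white line marks the -x half of its top. The knob does not rise or sink.
- knob (a joint): Knob angle, rad; grows clockwise seen from above. At 0 the bar lies along the press's x axis, white line to the front. The gap under the platen is 20 mm - 2.5 mm x angle, so it meets the 12 mm gauge at 3.2 rad (bar again about along x, line to the rear); 3.4 to 3.5 is ideal. Starts between 1.0 and 2.2, end stop 4.6. Takes 0.05 N m to turn and stays where left.
- portal_top (a point): Centre of the top of the press's fixed white portal, 72 mm above the deck and straight over press_gap, axes the same. The portal is 46 mm deep in x and 120 mm wide in y; its two posts leave 68 mm between them for the gauge (inner faces at y = -34 and +34 mm).
- platen_face (a point): Centre of the underside of the steel platen, 50 x 60 x 10 mm, which hangs under the portal's beam. It starts 14.5 to 17.5 mm above the deck and sinks as the knob turns clockwise. It is spring-backed: on the gauge it presses with 1 N plus 5 N per mm of further screw travel (12.5 N per rad of knob). Just dragging means 1 to 9 N.
Things that resemble listed ones, but are neither listed nor needed, are in the scene too. Leave any blue look-alike of the part that bears gauge_center alone.

How it is judged:
On the way, in this order (a step that is already met when the one before it is completed fails the run):
1. the long gauge lies flat on the deck under the open platen, within 12 mm of the rear stop, let go and not yet pinched (angle between the y axis of gauge_center and the z axis of press_gap, either way round below 0.08 rad and angle between the x axis of gauge_center and the x axis of press_gap, either way round below 0.25 rad and x of gauge_center in the frame of press_gap between -0.062 and -0.04 m and z of gauge_center in the frame of press_gap below 0.01 m and contact force between each of the fingers, platen and gauge below 0.1 N), for 0.2 s.
2. the platen rests on the gauge with 1 to 9 N, the gauge still in place, knob and gauge let go (contact force between platen and gauge between 1 and 9 N and x of gauge_center in the frame of press_gap above -0.062 m and contact force between the fingers and knob below 0.1 N and contact force between the fingers and gauge below 0.1 N), for 0.3 s.
At the end, for the whole second after the job is handed in: The knob is left between 3.15 and 3.87 rad (the gap at which the gauge just drags), and the long gauge lies flat and at rest on the deck or bench, its centre more than 106 mm from the platen's centre (clear of the platen) and less than 40 mm above the bench (value of joint knob between 3.15 and 3.87 rad and horizontal distance between gauge_center and press_gap above 0.106 m and angle between the y axis of gauge_center and the z axis of press_gap, either way round below 0.12 rad and height (world z) of gauge_center below 0.04 m and linear speed of gauge below 0.02 m/s); the robot touches nothing.
It fails at once if the gauge is jammed: the platen presses on it with more than 20 N (contact force between platen and gauge above 20 N).
It fails at once if the short gauge is moved by more than 25 mm (distance of short_gauge_center from where it was at the start of the episode above 0.025 m).
It fails at once if another thing on the bench is pushed by more than 40 mm (distance of any of beaker, solvent, column, tray, amber, capbox, spanner from where it was at the start of the episode above 0.04 m).
It also fails if it takes over 72 s, if anything falls off the work surface, if the arm or the gripper's body presses on something with over 40 N, if the wrist force passes 120 N, or if a joint passes its speed limit or range.

## Working session

There is one attempt and no reset: what is moved stays moved. The work goes in short steps, Python scripts to look and compute and a tool call to move; the robot and the scene stay as the last step left them, time stands still between calls to the robot, and variables do not carry over. Pictures are saved under pics/ and viewed, about 8 in all and at most 12, crops included, and the job is handed in when it is done.

Besides the shell and the picture viewer there is one more tool, called after "Emit:" as name(argument=value, ...) on one line, values as JSON. step_arm: Moves the arm, as the interface text tells. Its arguments: {"type":"object","properties":{"plan":{"type":"array"},"newtons":{"type":"number"}},"required":["plan"]}

```bash
ls; mkdir -p pics
cat > h.py <<'E'
import numpy as np, cv2
from rig import bot
def cam(n):
    f=bot.grab_frame(n); im=f["image"]; F=im.shape[0]/2/np.tan(np.radians(f["fovy"])/2)
    return f,im,F
def ray(f,u,v):
    F=240/np.tan(np.radians(f["fovy"])/2)
    d=np.array([(u-f["cx"])/F,(v-f["cy"])/F]); p=d.copy()
    for _ in range(20): p=d/(1+f["k1"]*(p@p))
    T=np.array(f["world_from_camera"]); return T[:3,3],T[:3,:3]@np.array([p[0],-p[1],-1])
def onz(f,u,v,z):
    o,d=ray(f,u,v); return o+d*(z-o[2])/d[2]
def proj(f,P):
    F=240/np.tan(np.radians(f["fovy"])/2)
    T=np.array(f["world_from_camera"]); c=T[:3,:3].T@(np.array(P)-T[:3,3]); s=np.array([c[0],-c[1]])/-c[2]
    s=s*(1+f["k1"]*(s@s)); return s*F+[f["cx"],f["cy"]]
def save(n,im): cv2.imwrite("pics/"+n+".png",np.ascontiguousarray(im[:,:,::-1]))
import pickle
E
python3 - <<'E'
from h import *
for n in("top","side"):
    f,im,F=cam(n); save(n+"0",im); pickle.dump(f,open(n+"0.pkl","wb"))
    print(n,F,f["cx"],f["cy"],f["k1"],np.round(f["world_from_camera"],3).tolist())
print(bot.grasp_offset,bot.read_state())
E
```

```text
pics
top 462.85516589001384 328.42306447264673 231.36628943056823 -0.10436540753161543 [[0.021, 0.991, -0.132, 0.431], [-1.0, 0.022, 0.003, 0.116], [0.006, 0.132, 0.991, 1.006], [0.0, 0.0, 0.0, 1.0]]
side 501.202806173149 309.07119328862683 243.37186106928053 -0.05644899061228624 [[-0.913, 0.238, -0.33, 0.247], [-0.406, -0.577, 0.708, 0.768], [-0.022, 0.781, 0.624, 0.683], [0.0, 0.0, 0.0, 1.0]]
0.0187 {'time_s': 0.1, 'q': array([-1.36598701,  0.46828106, -0.01159584,  1.60349975,  0.00601931,
        1.07143504, -0.05632032]), 'qd': array([-0.0014739 , -0.00173776,  0.00055094, -0.00113859, -0.00078388,
       -0.00065383, -0.00013347]), 'tau': array([ 6.24761960e-04, -5.21646094e+01, -1.26793172e-02, -2.44370645e+01,
       -5.68374374e-02,  1.39628694e-02,  5.79879952e-05]), 'eef_pos': array([0.15937994, 0.62962043, 0.213754  ]), 'ee_rot': array([-3.88382678e-01, -3.11743015e+00,  2.49451235e-03]), 'wrist_force': array([-0.73090034, -0.12362466, -0.30260188]), 'torque': array([ 0.00786129,  0.00452106, -0.07441159]), 'finger_gap': 0.0919116855995643}
```

View pics/top0.png

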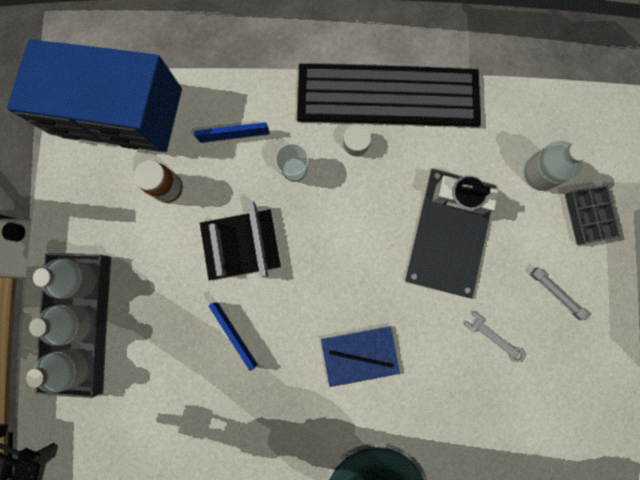

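View pics/side0.png

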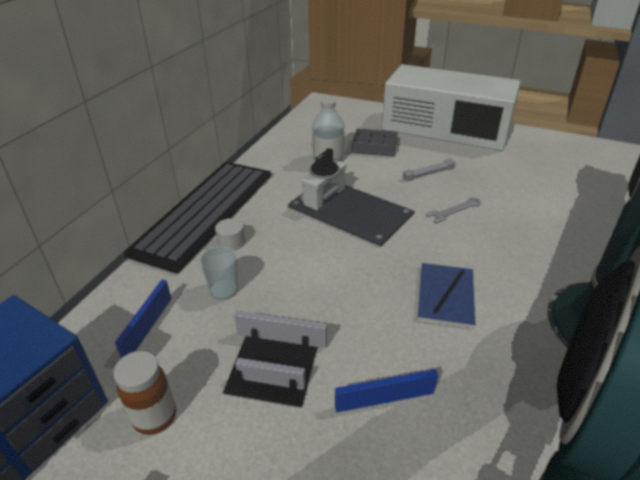

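The long silver plate in the rack at top px (258,238) is probably the long gauge. These could be mistaken for it:
- the short silver gauge at (217,250)
- blue look-alikes at (232,133) and (232,335)
- the keyboard and pen, which are clearly not it

The press is at (450,235) and its knob at (472,190). Next is one close crop of the rack and the press.

Run:
```python
from h import *
f=pickle.load(open("top0.pkl","rb")); im=f["image"]
a=cv2.resize(im[190:290,190:290],None,fx=4,fy=4,interpolation=cv2.INTER_CUBIC)
b=cv2.resize(im[160:300,402:502],None,fx=4,fy=4,interpolation=cv2.INTER_CUBIC)
c=np.zeros((560,800,3),np.uint8); c[:400,:400]=a; c[:,400:]=b
c=np.clip(c.astype(float)*1.4,0,255).astype(np.uint8)
save("crop1",c)
```

```text
(no output)
```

View pics/crop1.png

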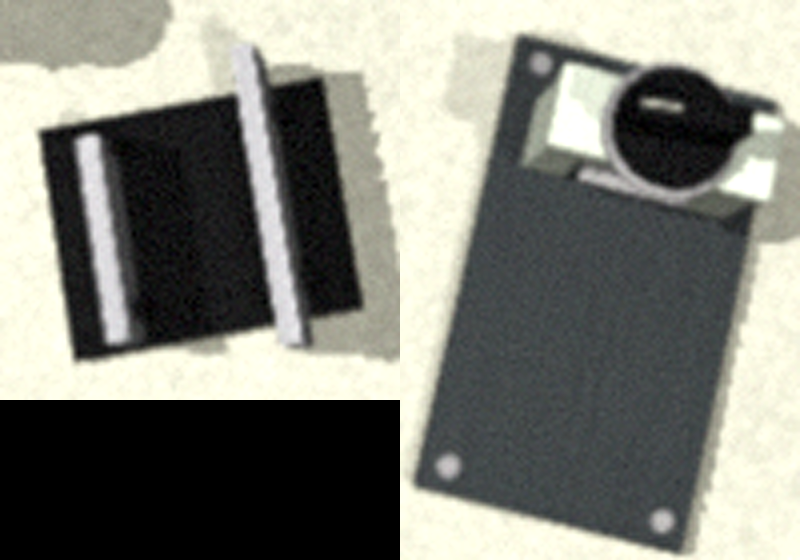

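Run:
```python
from h import *
f=pickle.load(open("top0.pkl","rb"))
A=lambda x,y,z:onz(f,190+(x-1.5)/4,190+(y-1.5)/4,z)
B=lambda x,y,z:onz(f,402+(x-401.5)/4,160+(y-1.5)/4,z)
e1,e2=A(244,45,.056),A(293.5,346,.056); d=e1-e2
print("gauge",(e1+e2)/2,np.linalg.norm(d),np.arctan2(d[1],d[0]))
s1,s2=A(88,135,.046),A(117,343,.046);print("short",(s1+s2)/2,np.linalg.norm(s1-s2))
R=[A(40,129,.006),A(323,78,.006),A(362,307,.006),A(76,361,.006)]
print("rack",np.mean(R,0),[np.linalg.norm(R[i]-R[i-1]).round(4) for i in range(4)],[np.arctan2(*(p)[1::-1]) for p in (R[0]-R[3],R[1]-R[2])])
bl,fl,fr,br=B(518,36,.012),B(416,487,.012),B(690,553,.012),B(780,103,.012)
for a,b in((bl,fl),(fl,fr),(fr,br),(br,bl)):
    v=a-b;print(np.linalg.norm(v).round(4),np.arctan2(v[1],v[0]).round(4))
# fit pose: model corners
m=np.array([[.055,.075],[-.205,.075],[-.205,-.075],[.055,-.075]]);P=np.array([bl,fl,fr,br])[:,:2]
mc=m.mean(0);pc=P.mean(0);U,S,V=np.linalg.svd((m-mc).T@(P-pc));Rm=(U@V).T
t=pc-Rm@mc;print("press",t,np.arctan2(Rm[1,0],Rm[0,0]),((Rm@m.T).T+t-P).round(4).tolist())
l0,l1=B(640,103,.134),B(683,106,.134);print("line",l0,l1,np.arctan2(*(l0-l1)[1::-1]))
print("knobcenter disc", B(672,128,.1))
th=np.arctan2(Rm[1,0],Rm[0,0])
print("knob ang", (th+np.pi-np.arctan2(*(l0-l1)[1::-1])))
g=np.load if 0 else None
for p in([.0,0,.134-.012],):pass
k=proj(f,[t[0],t[1],.134]);print("bar top centre px crop",(k-[402,160])*4+[401.5,1.5])
from scipy.spatial.transform import Rotation as Ro
print(Ro.from_rotvec(bot.read_state()["ee_rot"]).as_matrix().round(3))
```

```text
gauge [0.54017444 0.26079556 0.056     ] 0.15955736515499438 0.2032370026356586
short [0.5159955 0.3486883 0.046    ] 0.1108120452932147
rack [0.53194602 0.3054625  0.006     ] [np.float64(0.1292), np.float64(0.1585), np.float64(0.1277), np.float64(0.1577)] [np.float64(0.2091517664092758), np.float64(0.20354945980664574)]
0.2571 -0.2258
0.1529 1.3523
0.2561 2.9194
0.152 -1.7959
press [ 0.64036122 -0.17527075] -0.22343811039115635 [[0.0014, -0.0013], [-0.0016, -0.0012], [-0.0017, 0.0018], [0.002, 0.0006]]
line [ 0.64321322 -0.14478886  0.134     ] [ 0.64233717 -0.16617253  0.134     ] 1.5298512883166009
knobcenter disc [ 0.63901488 -0.17116417  0.1       ]
knob ang 1.3883032548820358
bar top centre px crop [701.32656421 110.48615628]
[[-0.969  0.245 -0.   ]
 [ 0.245  0.969 -0.002]
 [-0.    -0.002 -1.   ]]
```

```bash
cat >> h.py <<'E'
from scipy.spatial.transform import Rotation as Ro
PT=np.array([.6404,-.1753]); PY=-.2234
def press(x,y): c,s=np.cos(PY),np.sin(PY); return PT+[c*x-s*y,s*x+c*y]
def yaw():
    M=Ro.from_rotvec(bot.read_state()["ee_rot"]).as_matrix(); return np.arctan2(M[1,0],M[0,0])
def goto(xy,z,y=None):
    "cm in present tool axes, turn"
    s=bot.read_state(); M=Ro.from_rotvec(s["ee_rot"]).as_matrix()
    d=M.T@(np.array([*xy,z])-s["eef_pos"])*100
    t=0 if y is None else (yaw()-y+np.pi)%(2*np.pi)-np.pi
    print("shift",d.round(2),"turn",round(t,3),"t",s["time_s"],"q",s["q"].round(2),"gap",s["finger_gap"],"F",s["wrist_force"].round(1))
E
python3 -c "
from h import *
goto([.5402,.2608],.1,3.345)"
```

```text
shift [-45.97 -26.39  11.42] turn -0.451 t 0.1 q [-1.37  0.47 -0.01  1.6   0.01  1.07 -0.06] gap 0.0919116855995643 F [-0.7 -0.1 -0.3]
```

Emit:
step_arm(plan=[[[-3.3,-1.9,0],0,0.55],[[-3.3,-1.9,0],0,0.55],[[-3.3,-1.9,0],0,0.55],[[-3.3,-1.9,0],0,0.55],[[-3.3,-1.9,0],0,0.55],[[-3.3,-1.9,0],0,0.55],[[-3.3,-1.9,0],0,0.55],[[-3.3,-1.9,0],0,0.55],[[-3.3,-1.9,0],0,0.55],[[-3.3,-1.9,0],0,0.55],[[-3.3,-1.9,0],0,0.55],[[-3.3,-1.9,0],0,0.55],[[-3.3,-1.8,0],0,0.55],[[-3.1,-1.8,0],0,0.55],[[0,0,2],-0.11,0.55],[[0,0,2],-0.11,0.55],[[0,0,2],-0.11,0.55],[[0,0,2],-0.12,0.55],[[0,0,2],0,0.55],[[0,0,0],0,0.55]], newtons=20)

```text
time_s: 2.1
eef_pos: [0.5385, 0.2602, 0.1116]
ee_rot: [0.316, -3.12, 0.004]
wrist_force: [-0.6, 0.6, 0.3]
finger_gap: 0.0503
```

```bash
python3 -c "
from h import *
goto([.5402,.2608],.023,3.345)"
```

```text
shift [-0.23  0.05  8.86] turn -0.002 t 2.1 q [-0.56  0.5   0.07  1.81 -0.05  0.83  1.31] gap 0.05030562526298975 F [-0.6  0.6  0.3]
```

Emit:
step_arm(plan=[[[-0.1,0,2.2],0,0.55],[[-0.1,0,2.2],0,0.55],[[0,0,2.2],0,0.55],[[0,0,2.2],0,0.55],[[0,0,0],0,0.55],[[0,0,0],0,0],[[0,0,0],0,0],[[0,0,0],0,0],[[0,0,0],0,0],[[0,0,0],0,0],[[0,0,0],0,0],[[0,0,0],0,0]], newtons=20)

```text
time_s: 3.3
eef_pos: [0.5429, 0.262, 0.0272]
ee_rot: [-0.317, 3.125, 0.001]
wrist_force: [-1.4, 0.5, 5.3]
finger_gap: 0.0123
```

```bash
python3 -c "
from h import *
goto([.5402,.2608],.023,3.345)"
```

```text
shift [ 0.29 -0.06  0.42] turn -0.001 t 3.3 q [-0.55  0.63  0.06  1.84 -0.06  0.67  1.32] gap 0.01230982900261171 F [-1.4  0.5  5.3]
```

Emit:
step_arm(plan=[[[0,0,-1],0,0],[[0,0,-2.5],0,0],[[0,0,-2.5],0,0],[[0,0,-3],0,0],[[0,0,-2],0,0],[[0,0,0],0,0]])

```text
time_s: 3.9
eef_pos: [0.5441, 0.2624, 0.1395]
ee_rot: [-0.316, 3.121, 0.003]
wrist_force: [1.1, 0.1, -3.9]
finger_gap: 0.0122
```

```bash
python3 -c "
from h import *
p=press(-.118,-.031);print(p);goto(p,.1,2.918)
f,im,F=cam('top');save('top1',im)"
```

```text
[ 0.51846438 -0.17938717]
shift [ 11.39 -42.78   3.82] turn 0.425 t 3.9 q [-0.56  0.47  0.07  1.79 -0.04  0.88  1.3 ] gap 0.012163080968618541 F [ 1.1  0.1 -3.9]
```

View pics/top1.png

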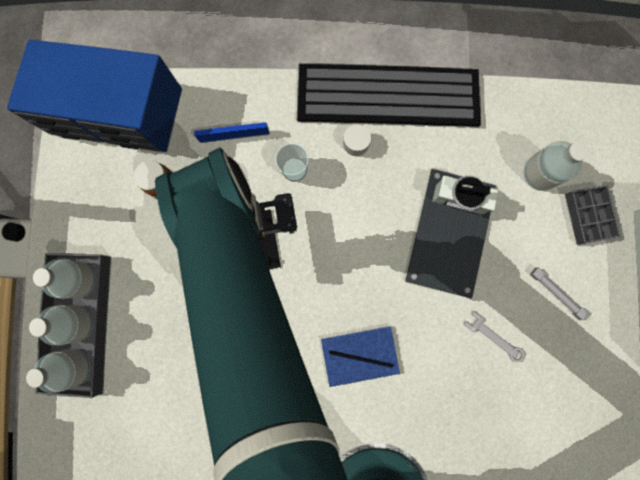

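Emit:
step_arm(plan=[[[0.5,-2,0],0,0],[[0.9,-3.4,0],0,0],[[0.9,-3.4,0],0,0],[[0.9,-3.4,0],0,0],[[0.9,-3.4,0],0,0],[[0.9,-3.4,0],0,0],[[0.9,-3.4,0],0,0],[[0.9,-3.4,0],0,0],[[0.9,-3.4,0],0,0],[[0.9,-3.4,0],0,0],[[0.9,-3.4,0],0,0],[[0.9,-3.4,0],0,0],[[0.9,-3.4,0],0,0],[[0,0,0],0.11,0],[[0,0,0],0.11,0],[[0,0,0],0.11,0],[[0,0,0],0.1,0],[[0,0,0],0,0]])

```text
time_s: 5.75
eef_pos: [0.5164, -0.1798, 0.1348]
ee_rot: [-0.357, -3.118, 0.0]
wrist_force: [-0.1, 0.5, -2.3]
finger_gap: 0.0118
```

```bash
python3 -c "
from h import *
p=press(-.118,-.031);print(p);goto(p,.034,2.918)
f,im,F=cam('side');save('side1',im);pickle.dump(f,open('side1.pkl','wb'))"
```

```text
[ 0.51846438 -0.17938717]
shift [-0.22  0.09 10.07] turn -0.005 t 5.75 q [ 0.04  0.4   0.29  1.94 -0.15  0.83  1.75] gap 0.011803384886861567 F [-0.1  0.5 -2.3]
```

View pics/side1.png

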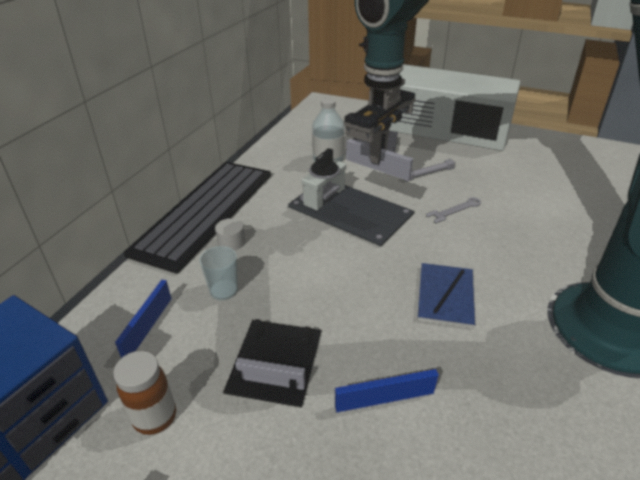

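The side view shows the gauge gripped level at (380,158) over the deck's far side. The short gauge is still in its slot at (270,373). Lowering now.

Emit:
step_arm(plan=[[[-0.2,0.1,2],0,0],[[0,0,2.5],0,0],[[0,0,2.5],0,0],[[0,0,1.5],0,0],[[0,0,0.7],0,0],[[0,0,0.4],0,0],[[0,0,0],0,0],[[0,0,0.2],0,0],[[0,0,0],0,0]])

```text
time_s: 6.7
eef_pos: [0.5205, -0.1798, 0.0392]
ee_rot: [0.357, 3.12, -0.0]
wrist_force: [-0.4, -0.5, -4.0]
finger_gap: 0.0122
```

Emit:
step_arm(plan=[[[0.1,0,0.2],0,0],[[0,0,0.2],0,0],[[0,0,0.1],0,0],[[0,0,0.1],0,0],[[0,0,0],0,0]])

```text
time_s: 7.2
eef_pos: [0.519, -0.1794, 0.0332]
ee_rot: [-0.357, -3.121, -0.001]
wrist_force: [-2.7, 1.2, 3.7]
finger_gap: 0.0121
```

Emit:
step_arm(plan=[[[0,0,0],0,1],[[0,0,0],0,1],[[0,0,0],0,1],[[0,0,0],0,1],[[0,0,-0.7],0,1],[[0,0,-0.6],0,1],[[0,0,0],0,1],[[0,0,0],0,1],[[0,0,0],0,1]])

```text
time_s: 8.1
eef_pos: [0.519, -0.1794, 0.0456]
ee_rot: [0.357, 3.121, 0.0]
wrist_force: [-0.2, 0.5, -0.5]
finger_gap: 0.0819
```

```bash
python3 -c "
from h import *
goto(press(-.118,-.031),.047,2.918)
f,im,F=cam('side');save('side2',cv2.resize(im[60:260,260:480],None,fx=3,fy=3));pickle.dump(f,open('side1.pkl','wb'))"
```

```text
shift [ 0.05 -0.01 -0.14] turn -0.004 t 8.1 q [ 0.08  0.54  0.25  1.98 -0.21  0.65  1.8 ] gap 0.08192490527371579 F [-0.2  0.5 -0.5]
```

View pics/side2.png

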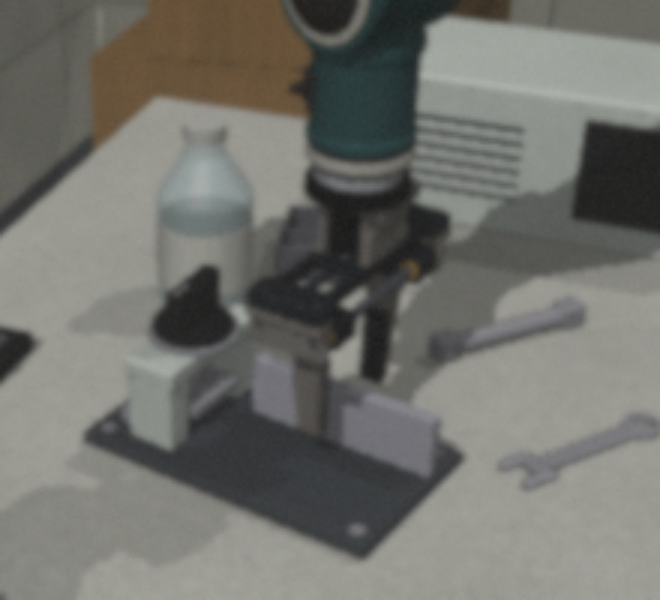

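The gauge stands on its edge on the deck, crop px (255–440, 350–470), with the fingers open either side. Next I topple it toward +y with the far finger.

Emit:
step_arm(plan=[[[0,1.2,0],0,1],[[0,1.2,0],0,1],[[0,0.8,0],0,1],[[0,0.4,0],0,1],[[0,0.4,0],0,1],[[0,0.4,0],0,1],[[0,0.4,0],0,1],[[0,0.4,0],0,1],[[0,0.4,0],0,1],[[0,0,0],0,1],[[0,0,0],0,1]])

```text
time_s: 9.25
eef_pos: [0.5317, -0.1249, 0.0456]
ee_rot: [0.357, 3.121, -0.0]
wrist_force: [0.6, -1.0, -0.4]
finger_gap: 0.0924
```

```bash
python3 -c "
from h import *
goto(press(-.118,-.031),.047,2.918)
f,im,F=cam('side');save('side3',cv2.resize(im[60:260,260:480],None,fx=3,fy=3));pickle.dump(f,open('side3.pkl','wb'))"
```

```text
shift [ 0.06 -5.6  -0.14] turn -0.004 t 9.25 q [-0.03  0.54  0.25  1.99 -0.21  0.64  1.7 ] gap 0.09236035771301056 F [ 0.6 -1.  -0.4]
```

View pics/side3.png

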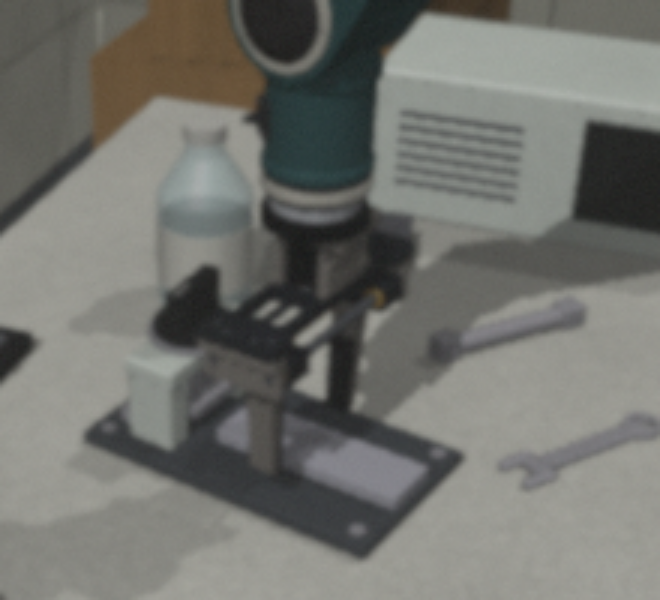

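```bash
python3 -c "
from h import *
f=pickle.load(open('side3.pkl','rb'))
c,s=np.cos(PY),np.sin(PY);R=np.array([[c,s],[-s,c]])
for n,x,y,z in(('FR',430,463,.024),('FL',389,497,.024),('BL',218,430,.024),('deckFR',464,457,.012),('deckFL',365,557,.012),('deckBL',85,437,.012)):
  p=onz(f,260+(x-1)/3,60+(y-1)/3,z)[:2];print(n,(R@(p-PT)).round(4))
goto(press(-.17,0),.1,2.918)
"
```

```text
FR [-0.1961 -0.028 ]
FL [-0.1923  0.0274]
BL [-0.0399  0.0273]
deckFR [-0.2065 -0.0659]
deckFL [-0.2066  0.0848]
deckBL [0.0508 0.081 ]
shift [ 5.27 -2.51 -5.44] turn -0.004 t 9.3 q [-0.03  0.54  0.25  1.99 -0.21  0.64  1.7 ] gap 0.0913153873515544 F [-0.5 -0.3 -0. ]
```

Run:
```python
from h import *
out=[]
for n,(u0,v0,w,h) in(("top0",(395,155,110,150)),("side0",(275,140,150,110))):
    f=pickle.load(open(n+".pkl","rb")); k=4 if n=="top0" else 4*400/600
    k=3.6 if n=="top0" else 2.6
    im=cv2.resize(np.ascontiguousarray(f["image"][v0:v0+h,u0:u0+w]),None,fx=k,fy=k,interpolation=cv2.INTER_CUBIC)
    im=np.clip(im*1.5,0,255).astype(np.uint8)
    def poly(pts,z,c):
        q=np.array([(proj(f,[*press(*p),z])-[u0,v0]+.5)*k for p in pts]);cv2.polylines(im,[np.round(q*16).astype(np.int32)],True,c,1,cv2.LINE_AA,4)
    poly([(.055,.075),(-.205,.075),(-.205,-.075),(.055,-.075)],.012,(255,0,0))
    poly([(.023,.06),(-.023,.06),(-.023,-.06),(.023,-.06)],.084,(0,255,0))
    poly([(.032*np.cos(a),.032*np.sin(a)) for a in np.linspace(0,6.2,30)],.1,(255,255,0))
    out.append(im)
H=max(o.shape[0] for o in out);c=np.zeros((H,sum(o.shape[1] for o in out),3),np.uint8);x=0
for o in out: c[:o.shape[0],x:x+o.shape[1]]=o;x+=o.shape[1]
print(c.shape);save("ov",c)
```

```text
(540, 786, 3)
```

View pics/ov.png

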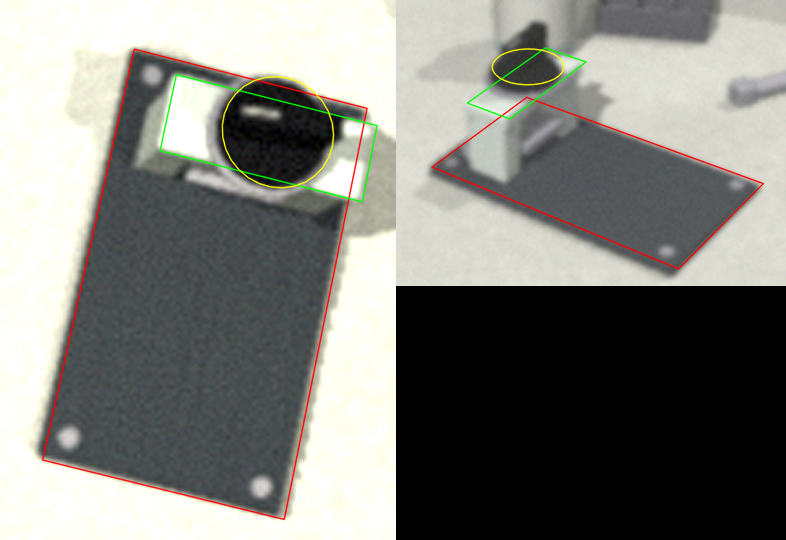

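Top fit is good to about 2 mm. The side view suggests the press sits 2–3 mm further toward +y, so I'll aim for +2 mm. The gauge lies flat, centred near press x = -117 mm and y ≈ 0. Next I grip it near its front end, across the width.

Emit:
step_arm(plan=[[[1.5,-0.8,0],0,1],[[2,-1,0],0,1],[[1.8,-0.7,0],0,1],[[0,0,0],0,1],[[0,0,1.2],0,1],[[0,0,1.0],0,1],[[0,0,0.6],0,1],[[0,0,0],0,1]])

```text
time_s: 10.1
eef_pos: [0.474, -0.137, 0.0161]
ee_rot: [-0.356, -3.119, -0.0]
wrist_force: [-0.7, 0.2, -0.1]
finger_gap: 0.0921
```

```bash
python3 -c "
from h import *
goto(press(-.17,0.002),.015,2.918)"
```

```text
shift [-0.08  0.15  0.11] turn -0.004 t 10.1 q [ 0.03  0.53  0.22  2.12 -0.23  0.52  1.76] gap 0.09210040528686816 F [-0.7  0.2 -0.1]
```

Emit:
step_arm(plan=[[[0,0,0],0,0.3],[[0,0,0],0,0.3],[[0,0,0],0,0.3],[[0,0,0],0,0.3],[[0,0,0],0,0.3],[[0,0,0],0,0.3],[[0,0,0],0,0.3],[[0,0,0],0,0.3]], newtons=10)

```text
time_s: 10.9
eef_pos: [0.4745, -0.1371, 0.0178]
ee_rot: [0.357, 3.121, 0.0]
wrist_force: [-0.8, 1.4, 3.0]
finger_gap: 0.0494
```

```bash
python3 -c "
from h import *
goto(press(-.17,0.002),.015,2.918)"
```

```text
shift [-0.02  0.15  0.28] turn -0.004 t 10.9 q [ 0.03  0.53  0.23  2.12 -0.23  0.52  1.76] gap 0.04944382259652307 F [-0.8  1.4  3. ]
```

Emit:
step_arm(plan=[[[-0.5,0.1,-0.1],0,0.3],[[-1,0.1,0],0,0.3],[[-1,0,0],0,0.3],[[-1,0,0],0,0.3],[[-1,0,0],0,0.3],[[-1,0,0],0,0.3],[[-0.4,0,0],0,0.3],[[0,0,0],0,0.3]])

```text
time_s: 11.7
eef_pos: [0.5333, -0.149, 0.0185]
ee_rot: [0.357, 3.12, -0.0]
wrist_force: [0.0, -0.6, -2.6]
finger_gap: 0.0496
```

```bash
python3 -c "
from h import *
goto(press(-.104,0.002),.015,2.918)
f,im,F=cam('side');save('side4',cv2.resize(im[60:260,260:480],None,fx=3,fy=3));pickle.dump(f,open('side4.pkl','wb'))"
```

```text
shift [-0.63  0.01  0.36] turn -0.004 t 11.7 q [ 0.03  0.59  0.23  1.97 -0.23  0.6   1.75] gap 0.04961619425760422 F [ 0.  -0.6 -2.6]
```

View pics/side4.png

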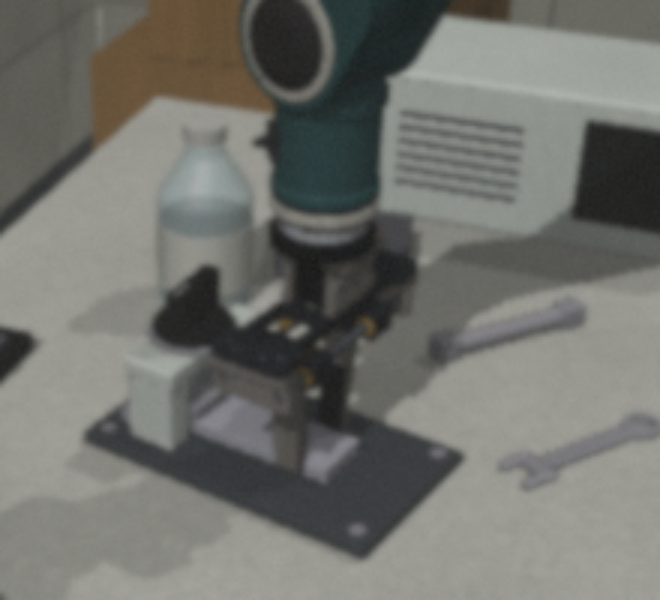

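Emit:
step_arm(plan=[[[-0.2,0,0.1],0,0.3],[[-0.2,0,0],0,0.3],[[-0.1,0,0],0,0.3],[[0,0,0],0,0.3]])

```text
time_s: 12.15
eef_pos: [0.5369, -0.1498, 0.0177]
ee_rot: [-0.357, -3.121, -0.0]
wrist_force: [-2.2, -0.2, 2.0]
finger_gap: 0.05
```

Emit:
step_arm(plan=[[[-0.1,0,0],0,0.3],[[-0.1,0,0],0,0.3],[[0,0,0],0,0.3]])

```text
time_s: 12.45
eef_pos: [0.5392, -0.1503, 0.0177]
ee_rot: [0.357, 3.121, 0.0]
wrist_force: [-3.9, 0.1, 5.0]
finger_gap: 0.0499
```

Emit:
step_arm(plan=[[[-0.1,0,0],0,0.3],[[-0.1,0,0],0,0.3],[[0,0,0],0,0.3]])

```text
time_s: 12.75
eef_pos: [0.541, -0.1507, 0.0177]
ee_rot: [-0.357, -3.121, -0.0]
wrist_force: [-4.7, 1.1, 4.5]
finger_gap: 0.0502
```

Emit:
step_arm(plan=[[[-0.1,0,-0.05],0,0.3],[[-0.1,0,0],0,0.3],[[0,0,0],0,0.3]])

```text
time_s: 13.05
eef_pos: [0.5428, -0.151, 0.0177]
ee_rot: [-0.357, -3.12, -0.0]
wrist_force: [-3.6, 0.6, -0.2]
finger_gap: 0.0499
```

Emit:
step_arm(plan=[[[-0.1,0,0],0,0.3],[[-0.1,0,0],0,0.3],[[0,0,0],0,0.3]])

```text
time_s: 13.35
eef_pos: [0.5429, -0.151, 0.0177]
ee_rot: [-0.357, -3.117, -0.002]
wrist_force: [-7.8, 1.6, 4.2]
finger_gap: 0.05
```

Emit:
step_arm(plan=[[[0.2,0,0],0,0.3],[[0,0,0],0,0.85],[[0,0,0],0,0.85],[[0,0,0],0,0.85],[[0,0,0],0,0.85],[[0,0,-1],0,0.85],[[0,0,-2],0,0.85],[[0,0,-3],0,0.5],[[0,0,-3],0,0.5],[[0,0,-3],0,0.5],[[0,0,-3],0,0.5],[[0,0,0],0,0.5]])

```text
time_s: 14.55
eef_pos: [0.5459, -0.152, 0.1731]
ee_rot: [0.356, 3.112, -0.0]
wrist_force: [-0.2, 0.2, -0.4]
finger_gap: 0.0459
```

```bash
python3 -c "
from h import *
goto(press(0,0.002),.166,1.53)
f,im,F=cam('side');save('side5',cv2.resize(im[100:260,280:440],None,fx=3.7,fy=3.7,interpolation=cv2.INTER_CUBIC));pickle.dump(f,open('side5.pkl','wb'))"
```

```text
shift [-9.72  0.07  0.79] turn 1.383 t 14.55 q [-0.03  0.37  0.3   1.87 -0.14  0.91  1.68] gap 0.045866990803366696 F [-0.2  0.2 -0.4]
```

View pics/side5.png

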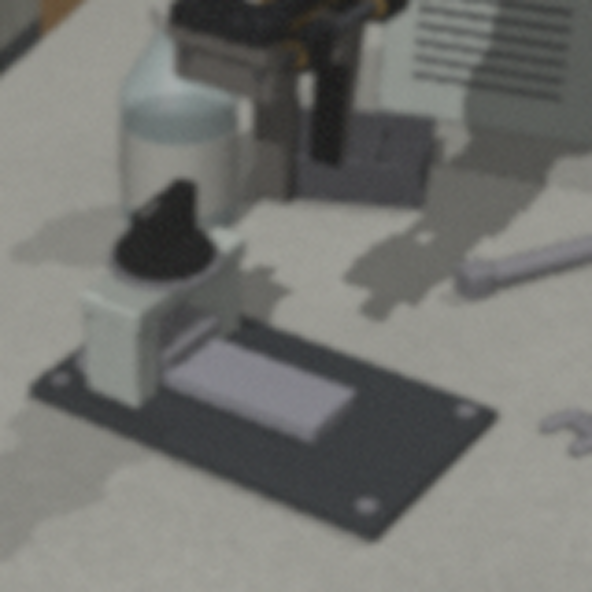

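```bash
python3 -c "
from h import *
f=pickle.load(open('side5.pkl','rb'))
c,s=np.cos(PY),np.sin(PY);R=np.array([[c,s],[-s,c]])
for n,x,y,z in(('FR',355,387,.024),('FL',315,432,.024),('deckFR',498,415,.012),('deckFL',375,540,.012),('deckBL',30,390,.012)):
  p=onz(f,280+(x-1.3)/3.7,100+(y-1.3)/3.7,z)[:2];print(n,(R@(p-PT)).round(4))
f=pickle.load(open('top0.pkl','rb'))
for u,v,z in((540,178,0.0),(556,165,.1),(573,150,.17)): print((R@(onz(f,u,v,z)[:2]-PT)).round(3))
f=pickle.load(open('side0.pkl','rb'))
for u,v,z in((330,158,0),(328,103,.16),(328,103,.2)): print((R@(onz(f,u,v,z)[:2]-PT)).round(3))
"
```

```text
FR [-0.1253 -0.0262]
FL [-0.1304  0.0297]
deckFR [-0.206  -0.0664]
deckFL [-0.2064  0.086 ]
deckBL [0.0521 0.0804]
[ 0.1   -0.176]
[ 0.1   -0.164]
[ 0.11  -0.163]
[ 0.112 -0.182]
[ 0.118 -0.18 ]
[ 0.064 -0.103]
```

The gauge lies flat under the platen with its front edge at x ≈ -128 mm, which is home. On to the knob.

Emit:
step_arm(plan=[[[-1.7,0,0],0,0.5],[[-2,0,0],0,0.5],[[-2,0,0],0,0.5],[[-2,0,0],0,0.5],[[-2,0.1,0],0,0.5],[[0,0,0],0.14,0.5],[[0,0,0],0.14,0.5],[[0,0,0],0.14,0.5],[[0,0,0],0.14,0.5],[[0,0,0],0.14,0.5],[[0,0,0],0.14,0.5],[[0,0,0],0.14,0.5],[[0,0,0],0.14,0.5],[[0,0,0],0.14,0.5],[[0,0,0],0.12,0.5],[[0,0,0],0,0.5],[[0,0,0],0,0.5]])

```text
time_s: 16.3
eef_pos: [0.6373, -0.1719, 0.1671]
ee_rot: [-2.258, -2.183, 0.002]
wrist_force: [0.6, -0.7, 0.1]
finger_gap: 0.0461
```

```bash
python3 -c "
from h import *
goto(press(0,0.002),.106,1.53)
f,im,F=cam('side');save('side6',cv2.resize(im[80:240,250:410],None,fx=3.7,fy=3.7,interpolation=cv2.INTER_CUBIC));pickle.dump(f,open('side6.pkl','wb'))"
```

```text
shift [-0.14  0.37  6.11] turn 0.007 t 16.3 q [-0.22  0.59  0.62  1.65 -0.39  1.03  0.49] gap 0.04605740226844288 F [ 0.6 -0.7  0.1]
```

View pics/side6.png

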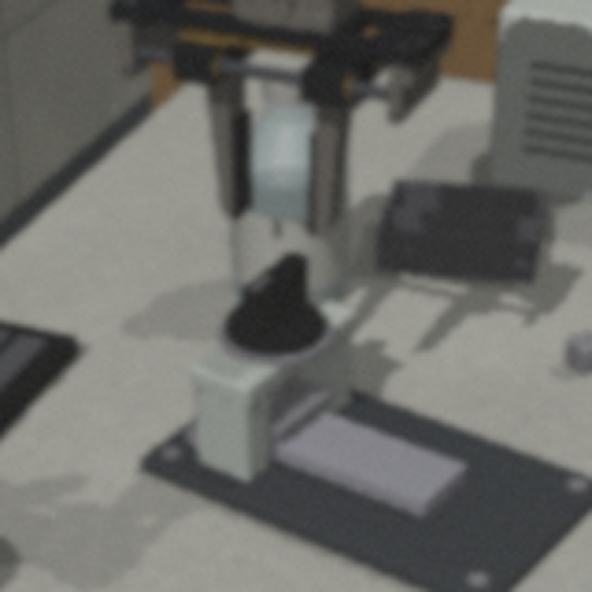

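Emit:
step_arm(plan=[[[-0.1,0.3,1.5],0,0.5],[[0,0,1.5],0,0.5],[[0,0,1.5],0,0.5],[[0,0,1],0,0.5],[[0,0,0.5],0,0.5],[[0,0,0],0,0.5],[[0,0,0],0,0.5]])

```text
time_s: 17.05
eef_pos: [0.641, -0.1735, 0.1084]
ee_rot: [2.262, 2.179, 0.0]
wrist_force: [-0.0, -0.3, -0.4]
finger_gap: 0.046
```

Emit:
step_arm(plan=[[[0,0,0],0,0.1],[[0,0,0],0,0.1],[[0,0,0],0,0.1],[[0,0,0],0,0.1],[[0,0,0],0,0.1],[[0,0,0],0,0.1]], newtons=12)

```text
time_s: 17.65
eef_pos: [0.642, -0.1728, 0.1086]
ee_rot: [2.261, 2.179, 0.003]
wrist_force: [3.9, 0.2, -0.8]
finger_gap: 0.0158
```

```bash
python3 -c "
from h import *
goto(press(0,0.002),.106,1.53);s=bot.read_state();print(s['torque'],yaw(),s['eef_pos'])"
```

```text
shift [-0.06 -0.11  0.26] turn 0.004 t 17.65 q [-0.19  0.66  0.58  1.68 -0.44  0.93  0.52] gap 0.01584255215551855 F [ 3.9  0.2 -0.8]
[ 0.16899155 -0.92930984 -0.04601018] 1.5342090075222212 [ 0.64195346 -0.17278271  0.10857254]
```

Emit:
step_arm(plan=[[[0,0.15,0],0,0.1],[[0,0,0],0.1,0.1],[[0,0,0],0.1,0.1],[[0,0,0],0.1,0.1],[[0,0,0],0.1,0.1],[[0,0,0],0.1,0.1],[[0,0,0],0.1,0.1],[[0,0,0],0.1,0.1],[[0,0,0],0.1,0.1],[[0,0,0],0.1,0.1],[[0,0,0],0.1,0.1],[[0,0,0],0,0.1]], newtons=15)

```text
time_s: 18.85
eef_pos: [0.6437, -0.174, 0.1086]
ee_rot: [3.028, 0.825, 0.003]
wrist_force: [5.5, -0.9, 0.1]
finger_gap: 0.0158
```

```bash
python3 -c "
from h import *
goto(press(0,0.002),.106,-.502);s=bot.read_state();print(s['torque'],yaw(),s['eef_pos'])"
```

```text
shift [-0.22 -0.2   0.26] turn 1.034 t 18.85 q [-0.34  0.74  0.83  1.68 -0.63  1.   -0.33] gap 0.01577860212315028 F [ 5.5 -0.9  0.1]
[-0.27873421 -1.12905132 -0.00427867] 0.5317064340211324 [ 0.64370755 -0.17396342  0.10856321]
```

Emit:
step_arm(plan=[[[0.2,0.1,0],0.1,0.1],[[0,0,0],0.1,0.1],[[0,0,0],0.1,0.1],[[0,0,0],0.1,0.1],[[0,0,0],0.1,0.1],[[0,0,0],0.1,0.1],[[0,0,0],0.1,0.1],[[0,0,0],0.1,0.1],[[0,0,0],0.1,0.1],[[0,0,0],0.1,0.1],[[0,0,0],0.03,0.1],[[0,0,0],0,0.1],[[0,0,0],0,0.1]])

```text
time_s: 20.15
eef_pos: [0.6438, -0.1761, 0.1086]
ee_rot: [3.041, -0.773, 0.001]
wrist_force: [0.7, -5.1, 0.6]
finger_gap: 0.016
```

```bash
python3 -c "
from h import *
goto(press(0,0.002),.106,-.502);s=bot.read_state();print(s['torque'],yaw(),s['eef_pos'])"
```

```text
shift [-0.39 -0.1   0.26] turn 0.004 t 20.15 q [-0.45  0.86  1.05  1.68 -0.82  1.11 -1.22] gap 0.015972148078483458 F [ 0.7 -5.1  0.6]
[-1.15434709 -0.09875794 -0.00409358] -0.49762901953629934 [ 0.64378047 -0.17608265  0.10857021]
```

Emit:
step_arm(plan=[[[0,0,0],0,0.5],[[0,0,0],0,0.5],[[0,0,0],0,0.5],[[0,0,0],0,0.5],[[0,0,0],0,0.5],[[0,0,-1.5],0,0.5],[[0,0,-2],0,0.5],[[0,0,-2.5],0,0.5],[[0,0,0],0,0.5]])

```text
time_s: 21.05
eef_pos: [0.6465, -0.1747, 0.1734]
ee_rot: [3.045, -0.772, 0.012]
wrist_force: [-0.4, 0.2, 0.5]
finger_gap: 0.0459
```

```bash
python3 -c "
from h import *
goto(press(-.11,0.001),.17,-.2234)
f,im,F=cam('side');a=cv2.resize(im[120:240,270:410],None,fx=2.8,fy=2.8,interpolation=cv2.INTER_CUBIC)
g,im2,F=cam('top');b=cv2.resize(im2[150:300,400:510],None,fx=3.6,fy=3.6,interpolation=cv2.INTER_CUBIC)
c=np.zeros((540,a.shape[1]+b.shape[1],3),np.uint8);c[:a.shape[0],:a.shape[1]]=a;c[:b.shape[0],a.shape[1]:]=b
save('k7',np.clip(c*1.4,0,255).astype(np.uint8));print(c.shape)"
```

```text
shift [-11.13   3.21   0.25] turn -0.273 t 21.05 q [-0.48  0.79  1.11  1.64 -0.76  1.19 -1.26] gap 0.04591767565627912 F [-0.4  0.2  0.5]
(540, 788, 3)
```

View pics/k7.png

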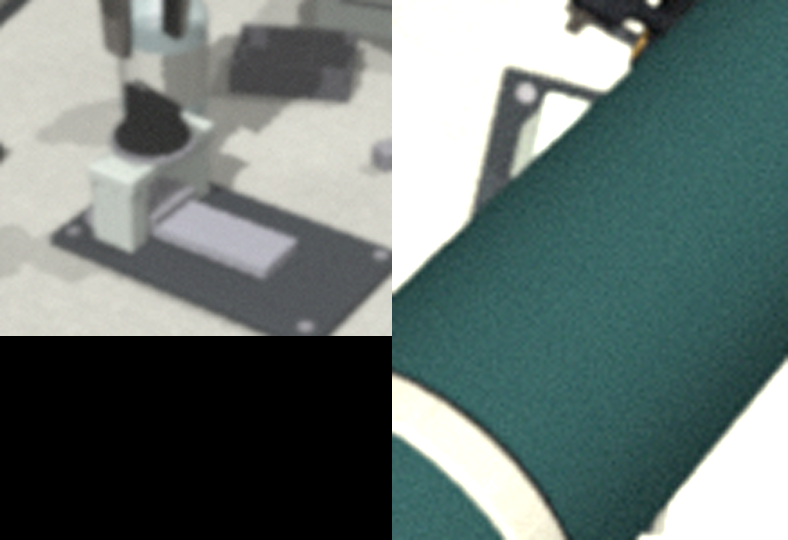

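Step 2 looks right: the platen is down on the gauge and the bar lies about along press x (left half, knob at px (150,120)). That was picture 12, so the rest goes by numbers. Now I go for the gauge's front end.

Emit:
step_arm(plan=[[[-2,0.6,0],0,0.5],[[-2.3,0.7,0],0,0.7],[[-2.3,0.7,0],0,0.9],[[-2.3,0.6,0],0,0.9],[[-2.2,0.6,0],0,0.9],[[0,0,0],-0.13,0.9],[[0,0,0],-0.14,0.9],[[0,0,0],0,0.9],[[0,0,0],0,0.9]])

```text
time_s: 22.05
eef_pos: [0.5314, -0.1483, 0.1679]
ee_rot: [-3.12, 0.36, 0.001]
wrist_force: [-0.3, -0.8, 0.2]
finger_gap: 0.0829
```

```bash
python3 -c "
from h import *
goto(press(-.11,0.001),.0175,-.2234)"
```

```text
shift [ 0.23  0.13 15.04] turn -0.006 t 22.05 q [-0.63  0.6   1.15  1.94 -0.64  1.04 -0.99] gap 0.08292629261294165 F [-0.3 -0.8  0.2]
```

Emit:
step_arm(plan=[[[0.1,0.1,3],0,0.9],[[0.1,0,3],0,0.9],[[0,0,3],0,0.9],[[0,0,2.5],0,0.9],[[0,0,1.5],0,0.9],[[0,0,1],0,0.9],[[0,0,0.6],0,0.9],[[0,0,0],0,0.9],[[0,0,0],0,0.9]])

```text
time_s: 22.95
eef_pos: [0.5339, -0.1501, 0.0228]
ee_rot: [3.121, -0.355, 0.002]
wrist_force: [-0.8, 0.4, -0.3]
finger_gap: 0.0825
```

```bash
python3 -c "
from h import *
goto(press(-.11,0.001),.0175,-.2234)"
```

```text
shift [-0.06  0.    0.53] turn -0.003 t 22.95 q [-0.46  0.78  0.91  2.   -0.88  0.81 -0.82] gap 0.08250540177682401 F [-0.8  0.4 -0.3]
```

Emit:
step_arm(plan=[[[0,0,0.3],0,0.9],[[0,0,0.2],0,0.9],[[0,0,0],0,0.3],[[0,0,0],0,0.3],[[0,0,0],0,0.3],[[0,0,0],0,0.3],[[0,0,0],0,0.3],[[0,0,0],0,0.3],[[0,0,0],0,0.3]], newtons=15)

```text
time_s: 23.85
eef_pos: [0.5333, -0.1495, 0.0171]
ee_rot: [-3.121, 0.354, 0.0]
wrist_force: [-0.9, 1.2, 2.2]
finger_gap: 0.0496
```

Gripped at 49.6 mm. Drawing it out along press -x.

Emit:
step_arm(plan=[[[-0.3,0,0],0,0.3],[[-0.6,0,0],0,0.3],[[-0.8,0,0],0,0.3],[[-0.8,0,0],0,0.3],[[-0.8,0,0],0,0.3],[[-0.8,0,0],0,0.3],[[-0.8,0,0],0,0.3],[[-0.8,0,0],0,0.3],[[-0.8,0,0],0,0.3],[[-0.5,0,0],0,0.3],[[-0.2,0,0],0,0.3],[[0,0,0],0,0.3],[[0,0,0],0,0.3]])

```text
time_s: 25.15
eef_pos: [0.4622, -0.1334, 0.0171]
ee_rot: [-3.12, 0.355, 0.003]
wrist_force: [-1.7, 0.7, 7.0]
finger_gap: 0.0497
```

```bash
python3 -c "
from h import *
goto(press(-.18,0.001),.0175,-.2234)"
```

```text
shift [ 0.31  0.04 -0.04] turn -0.003 t 25.15 q [-0.5   0.7   0.91  2.17 -0.9   0.71 -0.75] gap 0.04966145511954856 F [-1.7  0.7  7. ]
```

Emit:
step_arm(plan=[[[0,0,0],0,0.9],[[0,0,0],0,0.9],[[0,0,0],0,0.9],[[0,0,0],0,0.9],[[0,0,0],0,0.9],[[0,0,-1],0,0.9],[[0,0,-2],0,0.9],[[0,0,-4],0,0.9],[[0,0,-4],0,0.9],[[-3,0,-4],0,0.9],[[-3,0,-4],0,0.9],[[0,0,0],0,0.9]])

```text
time_s: 26.35
eef_pos: [0.4126, -0.1186, 0.2025]
ee_rot: [-3.119, 0.346, -0.012]
wrist_force: [1.4, -0.0, -0.1]
finger_gap: 0.0826
```

Run:
```python
from h import *
f,im,F=cam('side'); g=cv2.cvtColor(im,cv2.COLOR_RGB2GRAY)
c,s=np.cos(PY),np.sin(PY);R=np.array([[c,s],[-s,c]])
# rectify deck top plane (z=.024) to press coordinates, 1 mm/px, x -215..60, y -75..80
def rect(f,img,z,xs,ys):
    X,Y=np.meshgrid(xs,ys); q=np.array([proj(f,[*press(a,b),z]) for a,b in zip(X.ravel(),Y.ravel())],np.float32).reshape(*X.shape,2)
    return cv2.remap(img,q[...,0],q[...,1],cv2.INTER_LINEAR)
xs=np.arange(-.215,.0,.005);r=rect(f,g,.024,xs,np.array([-.015,0,.015]))
print((xs*1000).astype(int).tolist());print(r.tolist())
ys=np.arange(-.06,.066,.004);print((ys*1000).astype(int).tolist());print(rect(f,g,.024,np.array([-.16,-.12,-.08]),ys).T.tolist())
# other things moved? compare away from the press/arm
o=pickle.load(open('side0.pkl','rb'))["image"]; d=cv2.GaussianBlur(cv2.absdiff(im,o),(5,5),0).max(2)
for n,(u,v) in dict(short=(270,373),beaker=(220,272),amber=(145,395),tray=(375,140),solvent=(328,135),capb=(230,235),sp1=(430,170),sp2=(455,210)).items(): print(n,d[v-12:v+12,u-15:u+15].mean().round(1))
print(bot.read_state()["eef_pos"],bot.read_state()["time_s"])
```

```text
[-215, -210, -205, -199, -194, -189, -184, -179, -174, -169, -164, -159, -154, -149, -144, -139, -134, -129, -124, -119, -114, -109, -104, -99, -94, -89, -84, -79, -74, -69, -64, -59, -54, -49, -44, -39, -34, -29, -24, -19, -14, -9, -4]
[[108, 60, 72, 109, 129, 131, 131, 131, 130, 131, 131, 131, 130, 131, 130, 131, 132, 131, 131, 130, 131, 130, 130, 130, 130, 131, 130, 130, 130, 129, 132, 130, 130, 130, 126, 95, 65, 57, 54, 69, 95, 109, 93], [109, 61, 84, 112, 131, 131, 131, 132, 132, 132, 131, 130, 131, 130, 130, 130, 131, 132, 131, 131, 129, 132, 131, 131, 130, 132, 132, 132, 131, 131, 130, 132, 131, 131, 125, 96, 62, 53, 50, 66, 92, 109, 96], [109, 64, 88, 114, 132, 134, 132, 132, 131, 131, 131, 131, 132, 131, 132, 133, 132, 132, 133, 132, 132, 133, 132, 134, 131, 130, 132, 132, 132, 133, 131, 131, 131, 130, 126, 94, 64, 53, 52, 69, 91, 108, 90]]
[-60, -55, -51, -47, -43, -39, -35, -31, -27, -23, -19, -15, -11, -7, -3, 0, 4, 8, 12, 16, 20, 24, 28, 32, 36, 40, 44, 48, 52, 56, 60, 64]
[[134, 106, 76, 64, 62, 62, 61, 62, 75, 104, 123, 131, 131, 132, 131, 130, 131, 132, 132, 131, 131, 129, 123, 115, 108, 89, 64, 61, 64, 62, 62, 61], [134, 105, 76, 63, 63, 62, 62, 64, 73, 95, 119, 129, 130, 130, 129, 131, 131, 131, 131, 132, 134, 130, 124, 116, 109, 91, 68, 61, 63, 62, 61, 62], [132, 104, 77, 63, 60, 61, 61, 61, 72, 96, 120, 130, 129, 131, 130, 132, 130, 131, 131, 132, 133, 131, 124, 116, 106, 87, 65, 59, 60, 62, 61, 61]]
short 5.6
beaker 4.5
amber 3.9
tray 2.8
solvent 5.2
capb 5.1
sp1 12.2
sp2 5.3
[ 0.41315944 -0.11861102  0.20130074] 26.4
```

```bash
python3 -c "
from rig import bot
print(bot.read_state()['wrist_force'],bot.read_state()['qd'].round(3));print(bot.job_done())"
```

```text
[ 0.04506941 -0.05964367  0.79182459] [ 0.12   0.075 -0.108 -0.003 -0.039 -0.017  0.024]
the job is handed in; nothing more can be done
None
```

I carried out all the steps and handed the job in at about 26.4 s. The interface gives no verdict, so success isn't confirmed.

**What I did**
- **Gauge in:** I lifted the long gauge from its rack, stood it on the deck and tipped it flat with one finger. I then slid it in until it stopped moving and the push force rose to about 8 N, which I took as the rear stop, and let go.
- **Knob:** I gripped the bar and turned it clockwise from about 1.38 to about 3.42 rad, then let go.
- **Gauge out:** I gripped the front end, drew the gauge back about 73 mm and released it.

**Last checks**
- **Gauge:** in the final side picture it lies on the deck from about x = -199 to -40 mm. That puts its centre about 119 mm from the platen's centre (106 mm needed).
- **Other things:** the short gauge, beaker, bottles and tray looked unchanged. One spanner patch differed more from the first picture. I put that down to the arm or its shadow, because the spanner hadn't moved in the earlier views.
- **Robot:** the gripper was open and about 18 cm above the gauge, with nearly no wrist force. The arm was still settling slightly at hand-in.

**Less certain**
- **Knob and drag force:** the 3.42 rad comes from the tool's rotation. I couldn't read the drag force; by the given spring rate it should be about 3.7 N.
- **Press position:** the top and side cameras disagreed by up to 8 mm across the press. The knob grip put it about 3 mm further back than my estimate. I used a compromise and relied on contact.

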